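Open the snap-tab switch cover and pull the wire-wheel machine on

ROBOT

A 7-joint arm with a two-finger parallel gripper is mounted at the origin on the work surface. World frame = base frame: x ahead of the robot, y to its left, z up, the work surface at z = 0. Lengths are in m, angles in rad, forces in N, time in s.
With the tool pointing down it reaches from about 0.35 to 0.9 m from the base axis. Payload 8.1 kg.
Tool frame: the origin (TCP) lies midway between the tips of the shut fingers; the grasp point (between the pads) lies 19 mm behind it; z points along the fingers, y is the line along which they close (so a half turn about z gives the same grasp; the last joint's range is limited). The gripper opens to 92 mm and grips with 3 to 60 N. Pads are 19 mm wide; open, the fingers measure 130 mm over their backs; the gripper's body (75 mm by 190 mm) begins 47 mm behind the grasp point.
Start: joints at [1.018, 0.434, 0.025, 1.573, -0.012, 1.134, -0.075], TCP at [0.272, -0.563, 0.227] pointing down, gripper open.
Joint ranges: [-2.62, 2.62], [-0.44, 2.09], [-1.27, 1.32], [0.08, 2.57], [-1.32, 4.46], [0.12, 2], [-2.74, 2.74]. Speed limits (rad/s): [2.22, 2.22, 3.01, 3.01, 3.14, 3.14, 3.14].

INTERFACE

Orientations are given as a rotation vector (axis times angle).
In Python, from cell import arm gives the robot as it stands.
- The arm moves only by the tool send_rows, never from a script. Its argument "increments" is a list of rows, each a list of 3 entries, a list of its own where there are three numbers: the finger opening in cm, from 0 to 9.18, then the shift along the tool's x, y, z in cm, then the turn, a rotation vector about the tool's x, y, z in rad. A call has 1 to 5 rows; each row shifts and turns the commanded pose from where the row before left it, along the tool's axes as they then stand; what a row does not reach is not made up. A row lasts 1/10 s, in which the tool goes at most 50 mm and 8.59 degrees, less where a joint would pass 70% of its speed; a pose out of reach is approached as far as the arm can. A call is refused whole if a number of a shift passes 5 or a number of a turn 0.15, either way. A call with a gripper value outside its range is refused whole. The fingers move at their own pace and stop on an object; "force" is the grip in N (left out, the last holds). Time passes only in rows, so rows that do not move let the fingers close. It gives the time, the measured TCP pose, the force, the opening and the grip force at its end, in the units of the state.
- arm.observe(): the state, without advancing time (a new reading comes with each control period).
- arm.get_image(name): name is "scene" or "top" or "wrist"; returns the picture (480x640x3 uint8, red, green, blue); there is no depth.
- arm.camera_params(name): a dict with "camera_matrix" (3x3 intrinsics, pixels), "k1" (the pictures are not rectified: a ray, as slopes to the right and down, at radius r is drawn at 1 + k1 r^2 times it, then the intrinsics apply), "R" (3x3) and "t" (3): a world point X has camera coordinates R X + t. Camera axes: x right, y down, z forward; pixel columns grow to the right and rows downward; lengths in m; the calibration is good to about 2 mm. A picture is of the moment at which its call begins: read the wrist's pose just before it. camera_params takes no time and is no camera call; for the wrist camera it gives the pose at the moment of the call.
- arm.sign_off(): hands the job in; it is judged then, once.
The state is a dict: "clock": time; "joints": joint angles; "dq": joint speeds; "joint_efforts": joint torques, N m; "position": TCP position; "ee_rot": TCP orientation; "force": force on the tool from outside, world axes, zero at the start; "ft_torque": the same for the moment, N m; "width": opening from 0.0 (shut) to 1.0 (fully open); "gripper_force": force on a finger pad.
Only numpy, scipy, OpenCV 4.12 (cv2) and the standard library are available. Lean on these libraries where they do the work, as an engineer would, in place of code of your own. Each camera call takes 0.05 s, during which the arm holds its last target. There are 200 camera calls.

TASK

Switch the wire-wheel machine on at its grey switch box: press the springy tab on the box's front inward and, while it is pressed, lift the hinged cover free; then swing the cover right up until it stands upright or leans back. Pull the black knob inside up to the end of its travel, hold it there for about half a second, then let go so that it springs back. Do not force the cover or its tab, leave the cover open, and leave the other things on the bench where they lie.

Things in the scene. Friction and masses are not known exactly. Their poses are not given: they have to be found in the camera images.
- switch_box: Fixed grey box, 160 (x) by 180 (y) by 80 mm high, walls 5 mm, open on top under a hinged cover. Origin: centre of its underside, on the bench. Its -x side is the front (turned to the robot's left or left and away), with a notch 104 mm wide in the wall, from 30 mm up to the rim, in which the tab hangs; +x is the hinge side; z up. Inner floor 22 mm above the bench. It cannot be shifted.
- cover (a joint): Angle of the grey cover, rad: 0 shut (held by the snap tab), 1.57 upright, 1.9 the stop, leaning back. A stiff friction hinge keeps the cover at any angle where it is left; about 3 to 4 N at the front edge lifts it. The cover is a plate 170 by 184 by 6 mm, 0.25 kg; its underside is 80 mm above the bench when shut, and it reaches 7 mm beyond the box's front wall.
- cover_hinge (a point): Point on the hinge line, mid-width, at the far (+x) side, 83 mm in +x of the box origin and 83 mm above the bench. The hinge line runs along the box's y. Its own axes turn with the cover (as the box's when shut).
- cover_edge (a point): Middle of the cover's front lower edge, 170 mm from the hinge. Moves with the cover.
- tab (a joint): How far the tab is pressed in, rad: 0 at rest, 0.26 the stop (lower end 12 mm in). Two wings at its lower end lie under two lugs on the notch's sides: with the tab out, the cover can rise only 2 mm; pressed in by 0.15 rad (7 mm at the lower end) or more it is free, and must stay pressed until the cover's front edge has risen about 15 mm. Then it may spring out.
- tab_press (a point): Point to press, towards the box's +x: on the tab's outer face, mid-width, 41 mm above the bench when shut. The tab is a grey springy tongue, 70 mm wide, 5 thick, hung from the cover, level with the front wall, its lower end 34 mm above the bench. 2 N starts it, 8 N reaches the stop. A thumb ledge 56 mm wide, 4 thick, sticks out 7 mm, its underside 12 mm above this point. Turns with the cover.
- pull_knob (a joint): How far the knob is pulled up, m: 0 at rest, 0.016 the stop. It springs back when let go. It takes about 4 N to start and 8 N at the stop.
- knob_grip (a point): Centre of the black knob's head, 57 mm above the bench at rest, on the box's centre. The head is a disc 38 mm across and 22 mm high on a thinner steel stem; it moves along the box's z. The box's walls are 55 mm or more from it all round.
- screwdriver_mid (a point): Loose screwdriver with green handle, 200 mm long, 26 mm thick, lying about 120 mm before the box's front; its middle. Leave alone.
- grease_tin_mid (a point): Closed round tin, 72 mm across, 85 mm high, standing beside the box or behind its hinge side; its centre. Leave alone.
- cup_brush_mid (a point): Steel cup brush, 76 mm across, 66 mm high, standing beside the box or behind its hinge side; its centre. Leave alone.
- mug_mid (a point): White mug, 76 mm across, 90 mm high, standing beside the box or behind its hinge side; its centre. Leave alone.

How it is judged:
On the way, in this order (a step that is already met when the one before it is completed fails the run):
1. the cover is free of its catch and swung up to upright or further (value of joint cover above 1.4 rad), for 0.2 s.
2. with the cover open, the knob is pulled up to the end of its travel and held (value of joint pull_knob above 0.012 m and value of joint cover above 1.4 rad), for 0.3 s.
At the end, for the whole second after the job is handed in: The cover stands open (over 1.4 rad, about 80 degrees) and still, its tab sprung back (under 0.05 rad), and the knob, having been pulled up over 12 mm for 0.3 s, has sprung back to rest (under 2 mm) (value of joint pull_knob below 0.002 m and value of joint cover above 1.4 rad and velocity of joint cover between -0.05 and 0.05 rad/s and value of joint tab below 0.05 rad); the robot touches nothing.
It fails at once if the cover or its tab is forced (over 40 N from the robot) (contact force between any of the fingers, the arm and cover above 40 N).
It fails at once if the screwdriver, tin, brush or mug is moved by more than 20 mm (distance of any of screwdriver_mid, grease_tin_mid, cup_brush_mid, mug_mid from where it was at the start of the episode above 0.02 m).
It also fails if it takes over 64 s, if anything falls off the work surface, if the arm or the gripper's body presses on something with over 40 N, if the wrist force passes 120 N, or if a joint passes its speed limit or range.

## Working session

There is one attempt and no reset: what is moved stays moved. The work goes in short steps, Python scripts to look and compute and a tool call to move; the robot and the scene stay as the last step left them, time stands still between calls to the robot, and variables do not carry over. Pictures are saved under pics/ and viewed, at most 10 in all, crops included, and the job is handed in when it is done.

Besides the shell and the picture viewer there is one more tool, called after ">>>" as name(argument=value, ...), one argument or row to a line, values as JSON. send_rows: Moves the arm, as the interface text tells. Its arguments: {"type":"object","properties":{"increments":{"type":"array"},"force":{"type":"number"}},"required":["increments"]}

```bash
mkdir -p pics; python3 - <<'E'
from cell import arm
import cv2
for n in("scene","top"):
    cv2.imwrite(f"pics/{n}0.png",arm.get_image(n)[:,:,::-1])
    print(n,arm.camera_params(n))
print(arm.observe())
E
```

```text
scene {'camera_matrix': array([[494.27980986,   0.        , 322.75233116],
       [  0.        , 494.27980986, 240.43885767],
       [  0.        ,   0.        ,   1.        ]]), 'k1': -0.025481358423012555, 'R': array([[ 0.83161797,  0.55534249,  0.00250308],
       [ 0.42912196, -0.63973033, -0.63765151],
       [-0.35251368,  0.53135658, -0.7703209 ]]), 't': array([-0.51316423, -0.18499611,  1.22186689])}
top {'camera_matrix': array([[558.04501134,   0.        , 325.68112163],
       [  0.        , 558.04501134, 242.15215553],
       [  0.        ,   0.        ,   1.        ]]), 'k1': -0.05695382314509736, 'R': array([[-3.30251011e-04, -9.99804294e-01, -1.97804062e-02],
       [-9.80889535e-01,  4.17245523e-03, -1.94520722e-01],
       [ 1.94565186e-01,  1.93381528e-02, -9.80698947e-01]]), 't': array([0.01062016, 0.59397719, 0.87163691])}
{'clock': 0.1, 'joints': array([ 1.01840734,  0.43514936,  0.02498652,  1.57398071, -0.0116169 ,
        1.13395882, -0.07506384]), 'dq': array([ 5.94240420e-04,  6.81030705e-04, -3.60141734e-04, -3.52464993e-03,
       -5.57335813e-04, -5.37500908e-04, -7.98611791e-05]), 'joint_efforts': array([ 2.88197247e-03, -6.69126105e+01,  9.87674631e-01, -3.15145540e+01,
       -6.05952716e-02,  3.74077843e-02,  5.67723498e-05]), 'position': array([ 0.27149986, -0.5624716 ,  0.22603585]), 'ee_rot': array([-3.06124360e+00, -7.00219828e-01,  6.45828276e-04]), 'force': array([-0.03386941,  0.04627136,  0.23645653]), 'ft_torque': array([0.02454286, 0.0236145 , 0.00925431]), 'gripper_force': 0.0, 'width': 0.9955385507735443}
```

View pics/scene0.png

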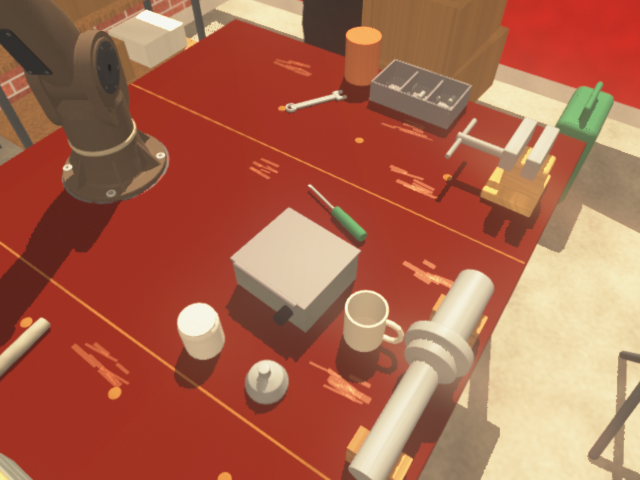

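View pics/top0.png

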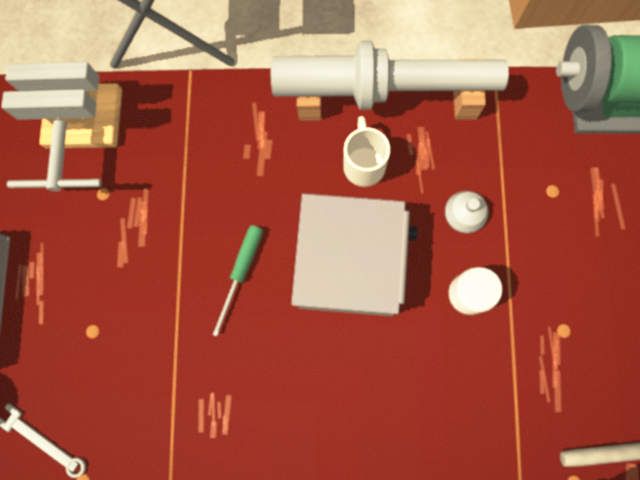

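The scene view shows the box with its hinge (dark block) at the lower right and the screwdriver on its far left side. In the top view the cover has corners near (303,195), (408,203), (398,313) and (292,305). Its front edge is on the left (+y), and the mug, brush and tin are above and to the right. I'll enlarge for corners.

```bash
python3 - <<'E'
import cv2
a=cv2.imread("pics/top0.png")[180:330,280:430]
b=cv2.imread("pics/scene0.png")[200:340,220:370]
a=cv2.resize(a,(600,600),interpolation=2);b=cv2.resize(b,(600,560),interpolation=2)
cv2.imwrite("pics/a.png",a);cv2.imwrite("pics/b.png",b)
E
```

```text
(no output)
```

View pics/a.png

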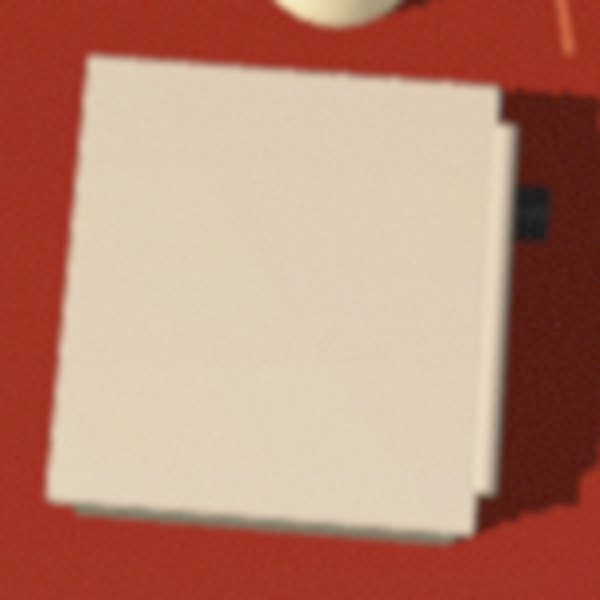

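View pics/b.png

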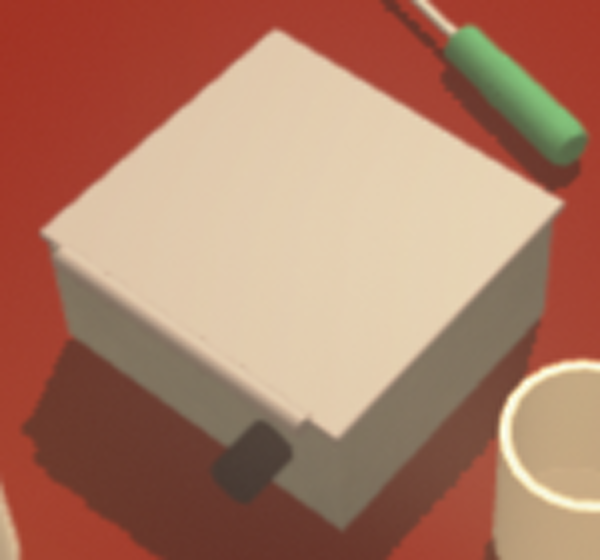

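```bash
cat >h.py <<'E'
import numpy as np,cv2
from scipy.spatial.transform import Rotation as R
from scipy.optimize import least_squares
def proj(c,X):
    p=np.atleast_2d(X)@c["R"].T+c["t"]; s=p[:,:2]/p[:,2:]
    s=s*(1+c["k1"]*(s**2).sum(1,keepdims=True)); K=c["camera_matrix"]
    return s@K[:2,:2].T+K[:2,2]
E
python3 - <<'E'
from h import *
from cell import arm
C={n:arm.camera_params(n) for n in("scene","top")}
f=lambda l,o:(np.array(l)+.5)/4-.5+np.array(o)
# order front-far(-x,+y?) ...
obs={"top":f([(88,55),(500,87),(474,535),(46,500)],(280,180)),"scene":f([(565,203),(338,438),(42,232),(275,28)],(220,200))}
L=np.array([[-.087,.092,.086],[.083,.092,.086],[.083,-.092,.086],[-.087,-.092,.086]])
W=lambda p:L@R.from_euler('z',p[2]).as_matrix().T+[p[0],p[1],0]
for ns in(("top",),("scene",),("top","scene")):
    r=least_squares(lambda p:np.concatenate([(proj(C[n],W(p))-obs[n]).ravel() for n in ns]),[.55,-.05,-1.6])
    print(ns,r.x,np.round(r.fun,1))
p=r.x
from cv2 import undistortPoints
# object positions from top: (name,pixel,z)
for nm,uv,z in(("mug rim",(366,148),.09),("brush",(467,212),.045),("tin top",(476,289),.085),("scr handle end",(256,229),.013),("scr tip",(216,333),.005)):
    g=least_squares(lambda q:(proj(C["top"],[q[0],q[1],z])-uv).ravel(),[.5,0]).x
    b=R.from_euler('z',-p[2]).apply([g[0]-p[0],g[1]-p[1],0]); print(nm,g.round(3),"box",b.round(3))
o=arm.observe(); print(R.from_rotvec(o["ee_rot"]).as_matrix().round(3))
E
```

```text
('top',) [ 0.57191204 -0.03052896 -1.65466939] [-0.1 -0.2  0.2 -0.3  0.1  0.2 -0.2  0.2]
('scene',) [ 0.57427845 -0.03084452 -1.65387369] [ 0.4 -0.4  0.1  0.6 -0.7 -0.2  0.2 -0.3]
('top', 'scene') [ 0.57281258 -0.03052311 -1.65424099] [-0.1 -0.7  0.2 -0.9  0.1 -0.4 -0.2 -0.3 -0.1 -0.8 -0.5  0.1 -1.2 -0.7
 -0.3 -0.7]
mug rim [ 0.747 -0.059] box [0.013 0.176 0.   ]
brush [ 0.648 -0.232] box [0.194 0.092 0.   ]
tin top [ 0.512 -0.23 ] box [ 0.204 -0.044  0.   ]
scr handle end [0.627 0.133] box [-0.168  0.041  0.   ]
scr tip [0.446 0.199] box [-0.218 -0.146  0.   ]
[[ 0.901  0.435 -0.001]
 [ 0.435 -0.901  0.001]
 [-0.    -0.001 -1.   ]]
```

```bash
cat >>h.py <<'E'
B=np.array([.573,-.0305,0]);RB=R.from_euler('z',-1.654)
def state():
    from cell import arm
    o=arm.observe(); T=R.from_rotvec(o["ee_rot"]); p=RB.inv().apply(o["position"]-B)
    a=RB.inv()*T
    print("t",round(o["clock"],2),"box mm",(p*1e3).round(1),"tool axes in box\n",a.as_matrix().round(3),"\nF box",RB.inv().apply(o["force"]).round(1),"w",round(o["width"],2),"gf",round(o["gripper_force"],1),"q",o["joints"].round(2))
    return p,a
def rel(p,a,x=None,tilt=None):
    """shift in tool cm to box point x (mm); turn to tilt (tool y=+box y, tilted back by tilt from down)"""
    if x is not None: print("shift cm",(a.inv().apply(np.array(x)/1e3-p)*100).round(2))
    if tilt is not None:
        t=R.from_euler('y',-tilt)*R.from_matrix([[-1,0,0],[0,1,0],[0,0,-1]])
        print("turn",(a.inv()*t).as_rotvec().round(3))
E
python3 -c "
from h import *
p,a=state(); rel(p,a,[-200,0,200],0);rel(p,a,[-200,0,200],.785)"
```

```text
t 0.1 box mm [ 555.2 -256.2  226. ] tool axes in box
 [[-0.508  0.861 -0.001]
 [ 0.861  0.508 -0.001]
 [-0.    -0.001 -1.   ]] 
F box [-0.  -0.   0.2] w 1.0 gf 0.0 q [ 1.02  0.44  0.02  1.57 -0.01  1.13 -0.08]
shift cm [ 60.44 -52.02   2.67]
turn [-1.000e-03 -1.000e-03 -1.038e+00]
shift cm [ 60.44 -52.02   2.67]
turn [-0.408 -0.712 -0.982]
```

>>> send_rows(
  increments=[
    [0,[3.7,-3.2,0.1],[0,0,0]],
    [0,[3.7,-3.2,0.1],[0,0,0]],
    [0,[3.7,-3.2,0.1],[0,0,0]],
    [0,[3.7,-3.2,0.1],[0,0,0]],
    [0,[3.7,-3.2,0.1],[0,0,0]],
  ],
  force=30,
)

```text
clock: 0.6
position: [0.369, -0.3363, 0.2215]
ee_rot: [-3.062, -0.7, 0.0]
force: [1.1, -0.0, 0.1]
width: 0.614
gripper_force: 0.0
```

>>> send_rows(
  increments=[
    [0,[3.7,-3.2,0.1],[0,0,0]],
    [0,[3.7,-3.2,0.1],[0,0,0]],
    [0,[3.7,-3.2,0.1],[0,0,0]],
    [0,[3.7,-3.2,0.1],[0,0,0]],
    [0,[3.7,-3.2,0.1],[0,0,0]],
  ],
)

```text
clock: 1.1
position: [0.466, -0.112, 0.2167]
ee_rot: [3.062, 0.7, -0.0]
force: [0.8, -0.2, -0.6]
width: 0.175
gripper_force: 0.0
```

```bash
python3 -c "
from h import *
p,a=state(); rel(p,a,[-200,0,200],0)"
```

```text
t 1.1 box mm [ 90.1 -99.8 216.7] tool axes in box
 [[-0.508  0.861  0.   ]
 [ 0.861  0.508 -0.   ]
 [-0.     0.    -1.   ]] 
F box [ 0.2  0.8 -0.6] w 0.17 gf 0.0 q [ 0.32  0.22 -0.23  1.92  0.06  1.01 -1.06]
shift cm [ 23.33 -19.92   1.66]
turn [ 0.     0.    -1.038]
```

>>> send_rows(
  increments=[
    [0,[3.7,-3.2,0.3],[0,0,0]],
    [0,[3.7,-3.2,0.3],[0,0,0]],
    [0,[3.7,-3.2,0.3],[0,0,0]],
    [0,[3.7,-3.2,0.3],[0,0,0]],
    [0,[3.7,-3.2,0.3],[0,0,0]],
  ],
)

```text
clock: 1.6
position: [0.5632, 0.1124, 0.2013]
ee_rot: [3.062, 0.7, -0.001]
force: [0.9, -0.5, -0.3]
width: 0.003
gripper_force: 0.0
```

>>> send_rows(
  increments=[
    [0,[3.7,-3.2,0.1],[0,0,-0.149]],
    [0,[0,0,0],[0,0,-0.149]],
    [0,[0,0,0],[0,0,-0.149]],
    [0,[0,0,0],[0,0,-0.149]],
    [0,[0,0,0],[0,0,-0.149]],
  ],
)

```text
clock: 2.1
position: [0.582, 0.1556, 0.2002]
ee_rot: [-2.592, -1.775, 0.002]
force: [-0.0, -0.4, 0.2]
width: 0.005
gripper_force: 0.0
```

>>> send_rows(
  increments=[
    [0,[0,0,0],[0,0,-0.149]],
    [0,[0,0,0],[0,0,-0.144]],
    [0,[0,0,0],[0,-0.145,0]],
    [0,[0,0,0],[0,-0.145,0]],
    [0,[0,0,0],[0,-0.145,0]],
  ],
)

```text
clock: 2.6
position: [0.583, 0.1549, 0.2017]
ee_rot: [2.067, 1.897, -0.46]
force: [0.2, 0.2, -0.7]
width: 0.003
gripper_force: 0.0
```

```bash
python3 -c "
from h import *
p,a=state(); rel(p,a,[-157,0,107],.785)"
```

```text
t 2.6 box mm [-185.6   -5.5  201.7] tool axes in box
 [[-0.905  0.002  0.426]
 [ 0.003  1.     0.002]
 [-0.426  0.003 -0.905]] 
F box [-0.2  0.2 -0.7] w 0.0 gf 0.0 q [-0.31  0.6  -0.41  1.49  0.54  1.45 -0.94]
shift cm [1.45 0.53 9.79]
turn [ 0.001 -0.345 -0.003]
```

>>> send_rows(
  increments=[
    [0,[0,0,0],[0,-0.115,0]],
    [0,[0,0,0],[0,-0.115,0]],
    [0,[0,0,0],[0,-0.115,0]],
    [0,[2.3,0.3,4.0],[0,0,0]],
    [0,[2.3,0.3,4.0],[0,0,0]],
  ],
)

```text
clock: 3.1
position: [0.5863, 0.1334, 0.1096]
ee_rot: [1.844, 1.701, -0.757]
force: [0.8, -1.0, -0.1]
width: 0.004
gripper_force: 0.0
```

```bash
python3 - <<'E'
from h import *
from cell import arm
p,a=state(); rel(p,a,[-95,0,36],.785)
cv2.imwrite("pics/w1.png",arm.get_image("wrist")[:,:,::-1])
c=arm.camera_params("wrist")
f=lambda x:proj(c,B+RB.apply(np.array(x)/1e3)).round()
for n,x in dict(tab=(-80,0,41),tabL=(-80,35,34),tabR=(-80,-35,34),ledgeL=(-87,28,53),ledgeR=(-87,-28,53),edgeL=(-87,92,80),edgeR=(-87,-92,80)).items(): print(n,f(x))
E
```

```text
t 3.1 box mm [-164.5   -0.4  109.6] tool axes in box
 [[-0.712 -0.003  0.703]
 [-0.002  1.     0.002]
 [-0.703  0.    -0.712]] 
F box [ 0.9  0.9 -0.1] w 0.0 gf 0.0 q [-0.47  0.83 -0.31  1.48  0.71  1.56 -1.1 ]
shift cm [ 0.23  0.02 10.12]
turn [ 0.002 -0.006  0.002]
tab [[327. 268.]]
tabL [[381. 259.]]
tabR [[273. 258.]]
ledgeL [[372. 281.]]
ledgeR [[281. 281.]]
edgeL [[482. 323.]]
edgeR [[171. 322.]]
```

View pics/w1.png

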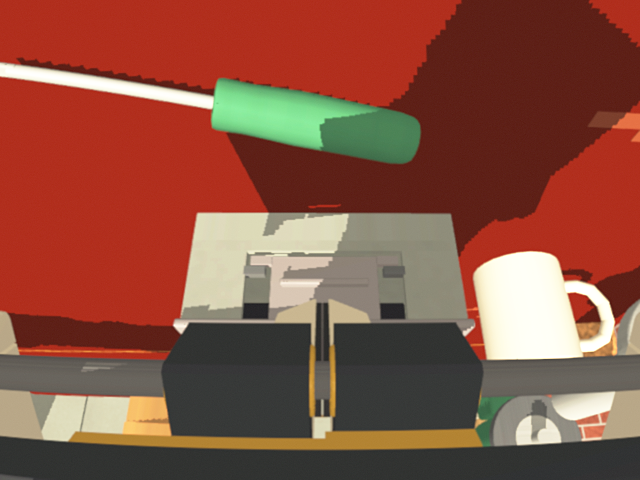

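The wrist view shows the tab centred: edges at columns 270–378, lower end at row 263. That agrees with the predicted pose, and the mug and screwdriver are clear of the approach. Going in.

>>> send_rows(
  increments=[
    [0,[0.1,0,4.0],[0,0,0]],
    [0,[0.1,0,4.0],[0,0,0]],
    [0,[0,0,2.1],[0,0,0]],
    [0,[-0.2,0,0.2],[0,0,0]],
    [0,[0,0,0],[0,0,0]],
  ],
)

```text
clock: 3.65
position: [0.5806, 0.0596, 0.0392]
ee_rot: [1.847, 1.698, -0.759]
force: [-0.4, 0.7, 0.6]
width: 0.005
gripper_force: 0.0
```

```bash
python3 -c "
from h import *
p,a=state(); rel(p,a,[-87,0,36.5],.785);rel(p,a,[-80,0,36.5])"
```

```text
t 3.65 box mm [-90.4   0.1  39.2] tool axes in box
 [[-0.711  0.001  0.703]
 [ 0.001  1.    -0.   ]
 [-0.703  0.    -0.711]] 
F box [-0.7 -0.5  0.6] w 0.01 gf 0.0 q [-0.39  0.87 -0.28  1.62  0.78  1.39 -1.16]
shift cm [-0.05 -0.01  0.43]
turn [-0.    -0.005 -0.001]
shift cm [-0.55 -0.01  0.93]
```

>>> send_rows(
  increments=[
    [0,[-0.1,0,0.3],[0,0,0]],
    [0,[-0.1,0,0.3],[0,0,0]],
    [0,[-0.14,0,0.14],[0,0,0]],
    [0,[0,0,0],[0,0,0]],
  ],
)

```text
clock: 4.05
position: [0.5802, 0.0527, 0.0359]
ee_rot: [1.846, 1.699, -0.756]
force: [1.0, 4.0, 2.8]
width: 0.006
gripper_force: 1.8
```

```bash
python3 -c "
from h import *
p,a=state()"
```

```text
t 4.05 box mm [-83.5   0.3  35.9] tool axes in box
 [[-0.712 -0.001  0.702]
 [ 0.     1.     0.002]
 [-0.702  0.001 -0.712]] 
F box [-4.   0.7  2.8] w 0.01 gf 1.8 q [-0.38  0.87 -0.28  1.63  0.79  1.37 -1.16]
```

>>> send_rows(
  increments=[
    [0,[-0.14,0,0.14],[0,0,0]],
    [0,[-0.14,0,0.14],[0,0,0]],
    [0,[0,0,0],[0,0,0]],
  ],
)

```text
clock: 4.35
position: [0.5797, 0.0492, 0.0352]
ee_rot: [1.847, 1.701, -0.756]
force: [1.2, 6.9, 1.0]
width: 0.001
gripper_force: 3.0
```

```bash
python3 -c "
from h import *
p,a=state()"
```

```text
t 4.35 box mm [-80.    0.1  35.2] tool axes in box
 [[-0.713 -0.001  0.702]
 [-0.     1.     0.001]
 [-0.702  0.001 -0.713]] 
F box [-7.   0.6  1. ] w 0.0 gf 3.0 q [-0.38  0.87 -0.28  1.64  0.79  1.37 -1.16]
```

>>> send_rows(
  increments=[
    [0,[-0.2,0,-0.1],[0,0,0]],
    [0,[-0.18,0,-0.18],[0,0,0]],
    [0,[-0.14,0,-0.14],[0,0,0]],
    [0,[0,0,0],[0,0,0]],
  ],
)

```text
clock: 4.75
position: [0.5797, 0.0496, 0.0411]
ee_rot: [1.847, 1.703, -0.754]
force: [1.6, 7.3, -2.7]
width: 0.008
gripper_force: 4.6
```

```bash
python3 -c "
from h import *
p,a=state()"
```

```text
t 4.75 box mm [-80.4   0.   41.1] tool axes in box
 [[-0.714 -0.002  0.7  ]
 [-0.001  1.     0.002]
 [-0.7    0.    -0.714]] 
F box [-7.4  1.  -2.7] w 0.01 gf 4.6 q [-0.38  0.86 -0.28  1.64  0.79  1.37 -1.15]
```

>>> send_rows(
  increments=[
    [0,[-0.22,0,-0.2],[0,0.015,0]],
    [0,[-0.2,0,-0.2],[0,0.015,0]],
    [0,[-0.2,0,-0.2],[0,0.015,0]],
    [0,[0,0,0],[0,0,0]],
  ],
)

```text
clock: 5.15
position: [0.5797, 0.0498, 0.05]
ee_rot: [1.879, 1.732, -0.716]
force: [1.8, 10.8, -1.8]
width: 0.007
gripper_force: 5.1
```

```bash
python3 -c "
from h import *
p,a=state()"
```

```text
t 5.15 box mm [-80.6   0.   50. ] tool axes in box
 [[-0.746 -0.002  0.666]
 [-0.001  1.     0.002]
 [-0.666  0.001 -0.746]] 
F box [-10.9   0.9  -1.8] w 0.01 gf 5.1 q [-0.35  0.82 -0.3   1.65  0.78  1.35 -1.13]
```

>>> send_rows(
  increments=[
    [0,[-0.15,0,-0.27],[0,0.018,0]],
    [0,[-0.15,0,-0.27],[0,0.018,0]],
    [0,[-0.15,0,-0.27],[0,0.018,0]],
    [0,[0,0,0],[0,0,0]],
  ],
)

```text
clock: 5.55
position: [0.5799, 0.0517, 0.0594]
ee_rot: [1.914, 1.764, -0.671]
force: [2.2, 9.2, -1.3]
width: 0.005
gripper_force: 4.8
```

```bash
python3 - <<'E'
from h import *
p,a=state()
from cell import arm
cv2.imwrite("pics/s2.png",cv2.resize(arm.get_image("scene")[190:350,200:400,::-1],(800,640))[:600])
E
```

```text
t 5.55 box mm [-82.4   0.   59.4] tool axes in box
 [[-0.781 -0.002  0.625]
 [-0.001  1.     0.002]
 [-0.625  0.001 -0.781]] 
F box [-9.4  1.4 -1.3] w 0.0 gf 4.8 q [-0.32  0.79 -0.32  1.66  0.76  1.32 -1.11]
```

View pics/s2.png

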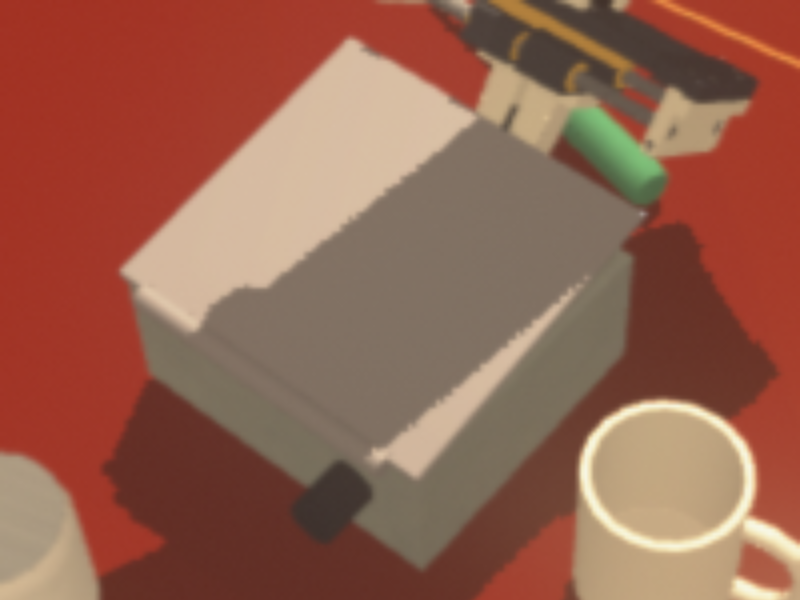

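The scene view shows the cover's front edge raised clear of the rim (gap near (635,230)), so the catch is free. I'll go on lifting along the arc.

>>> send_rows(
  increments=[
    [0,[-0.27,0,-0.42],[0,0.03,0]],
    [0,[-0.27,0,-0.42],[0,0.03,0]],
    [0,[-0.27,0,-0.42],[0,0.03,0]],
    [0,[-0.27,0,-0.42],[0,0.03,0]],
    [0,[0,0,0],[0,0,0]],
  ],
)

```text
clock: 6.1
position: [0.58, 0.0527, 0.0801]
ee_rot: [1.993, 1.835, -0.566]
force: [2.1, 10.4, 0.9]
width: 0.002
gripper_force: 4.7
```

```bash
python3 -c "
from h import *
p,a=state()"
```

```text
t 6.1 box mm [-83.5   0.   80.1] tool axes in box
 [[-0.85  -0.001  0.527]
 [-0.     1.     0.002]
 [-0.527  0.001 -0.85 ]] 
F box [-10.6   1.2   0.9] w 0.0 gf 4.7 q [-0.24  0.71 -0.36  1.69  0.71  1.26 -1.04]
```

>>> send_rows(
  increments=[
    [0,[-0.4,0,-0.74],[0,0.05,0]],
    [0,[-0.44,0,-0.71],[0,0.05,0]],
    [0,[-0.44,0,-0.71],[0,0.05,0]],
    [0,[-0.44,0,-0.71],[0,0.05,0]],
    [0,[-0.44,0,-0.71],[0,0.05,0]],
  ],
)

```text
clock: 6.6
position: [0.5793, 0.0499, 0.1213]
ee_rot: [2.144, 1.978, -0.328]
force: [1.4, 9.1, -0.8]
width: 0.008
gripper_force: 4.9
```

```bash
python3 -c "
from h import *
p,a=state()"
```

```text
t 6.6 box mm [-80.6  -0.4 121.3] tool axes in box
 [[-0.954 -0.003  0.3  ]
 [-0.002  1.     0.001]
 [-0.3    0.001 -0.954]] 
F box [-9.2  0.6 -0.8] w 0.01 gf 4.9 q [-0.04  0.58 -0.46  1.72  0.57  1.13 -0.84]
```

>>> send_rows(
  increments=[
    [0,[-0.44,0,-0.71],[0,0.05,0]],
    [0,[-0.44,0,-0.71],[0,0.05,0]],
    [0,[-0.44,0,-0.71],[0,0.05,0]],
    [0,[-0.44,0,-0.71],[0,0.05,0]],
    [0,[-0.44,0,-0.71],[0,0.05,0]],
  ],
)

```text
clock: 7.1
position: [0.5781, 0.0354, 0.1611]
ee_rot: [2.281, 2.103, -0.062]
force: [-0.4, 8.3, 1.6]
width: 0.003
gripper_force: 4.5
```

```bash
python3 -c "
from h import *
p,a=state()"
```

```text
t 7.1 box mm [-66.1  -0.4 161.1] tool axes in box
 [[-0.998 -0.002  0.056]
 [-0.002  1.     0.001]
 [-0.056  0.001 -0.998]] 
F box [-8.3 -1.1  1.6] w 0.0 gf 4.5 q [ 0.21  0.5  -0.57  1.73  0.36  1.04 -0.58]
```

>>> send_rows(
  increments=[
    [0,[-0.44,0,-0.71],[0,0.05,0]],
    [0,[-0.44,0,-0.71],[0,0.05,0]],
    [0,[-0.44,0,-0.71],[0,0.05,0]],
    [0,[-0.44,0,-0.71],[0,0.05,0]],
    [0,[-0.44,0,-0.71],[0,0.05,0]],
  ],
)

```text
clock: 7.6
position: [0.5761, 0.0116, 0.196]
ee_rot: [-2.208, -2.036, -0.215]
force: [0.6, 7.6, 3.0]
width: 0.004
gripper_force: 4.1
```

```bash
python3 -c "
from h import *
p,a=state()"
```

```text
t 7.6 box mm [-42.2  -0.4 196. ] tool axes in box
 [[-0.981 -0.002 -0.193]
 [-0.002  1.     0.   ]
 [ 0.193  0.001 -0.981]] 
F box [-7.6 -0.1  3. ] w 0.0 gf 4.1 q [ 0.5   0.48 -0.69  1.71  0.13  1.01 -0.27]
```

>>> send_rows(
  increments=[
    [0,[-0.44,0,-0.71],[0,0.05,0]],
    [0,[-0.44,0,-0.71],[0,0.05,0]],
    [0,[-0.44,0,-0.71],[0,0.05,0]],
    [0,[-0.44,0,-0.71],[0,0.05,0]],
    [0,[-0.44,0,-0.71],[0,0.05,0]],
  ],
)

```text
clock: 8.1
position: [0.5734, -0.02, 0.2238]
ee_rot: [-2.062, -1.9, -0.465]
force: [-0.1, 6.1, 4.3]
width: 0.003
gripper_force: 3.8
```

```bash
python3 - <<'E'
from h import *
p,a=state()
from cell import arm
cv2.imwrite("pics/s3.png",cv2.resize(arm.get_image("scene")[140:350,180:400,::-1],(628,600)))
E
```

```text
t 8.1 box mm [-10.5  -0.5 223.8] tool axes in box
 [[-0.903 -0.001 -0.429]
 [-0.001  1.    -0.   ]
 [ 0.429  0.    -0.903]] 
F box [-6.  -0.6  4.3] w 0.0 gf 3.8 q [ 0.76  0.53 -0.79  1.67 -0.08  1.06 -0.  ]
```

View pics/s3.png

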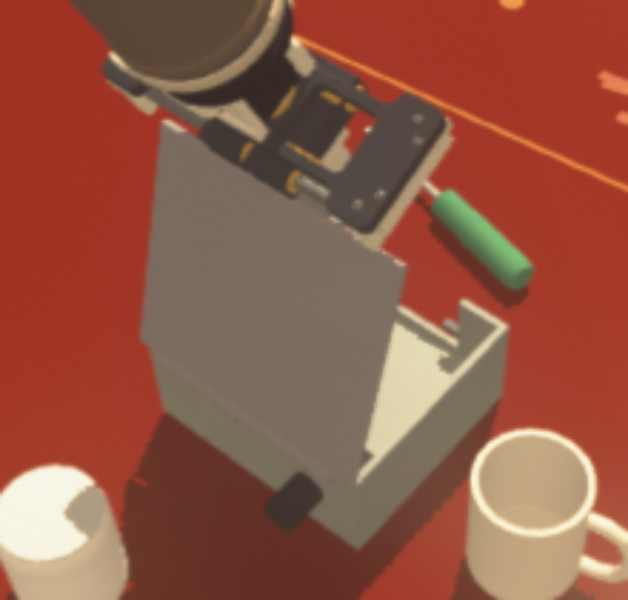

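The cover is at roughly 70°, with the fingers still on the tab and nothing disturbed. Continuing.

>>> send_rows(
  increments=[
    [0,[-0.44,0,-0.71],[0,0.05,0]],
    [0,[-0.44,0,-0.71],[0,0.05,0]],
    [0,[-0.44,0,-0.71],[0,0.05,0]],
    [0,[-0.44,0,-0.71],[0,0.05,0]],
    [0,[-0.44,0,-0.71],[0,0.05,0]],
  ],
)

```text
clock: 8.65
position: [0.5702, -0.0574, 0.243]
ee_rot: [-1.903, -1.753, -0.687]
force: [0.0, 4.6, 5.5]
width: 0.004
gripper_force: 3.3
```

```bash
python3 -c "
from h import *
p,a=state()"
```

```text
t 8.65 box mm [ 27.   -0.5 243. ] tool axes in box
 [[-0.769 -0.001 -0.639]
 [-0.001  1.    -0.001]
 [ 0.639  0.    -0.769]] 
F box [-4.6 -0.4  5.5] w 0.0 gf 3.3 q [ 0.95  0.65 -0.87  1.61 -0.23  1.16  0.2 ]
```

>>> send_rows(
  increments=[
    [0,[-0.44,0,-0.71],[0,0.05,0]],
    [0,[-0.44,0,-0.71],[0,0.05,0]],
    [0,[-0.44,0,-0.71],[0,0.05,0]],
    [0,[-0.44,0,-0.71],[0,0.05,0]],
    [0,[0,0,0],[0,0,0]],
  ],
)

```text
clock: 9.15
position: [0.5674, -0.0929, 0.2493]
ee_rot: [-1.772, -1.623, -0.846]
force: [-2.1, -1.6, 7.2]
width: 0.002
gripper_force: 3.7
```

```bash
python3 -c "
from h import *
p,a=state()"
```

```text
t 9.15 box mm [ 62.7  -0.4 249.3] tool axes in box
 [[-0.627  0.003 -0.779]
 [ 0.004  1.     0.001]
 [ 0.779 -0.002 -0.627]] 
F box [ 1.8 -2.   7.2] w 0.0 gf 3.7 q [ 1.06  0.78 -0.9   1.55 -0.3   1.26  0.3 ]
```

>>> send_rows(
  increments=[
    [0,[0.4,0,-0.3],[0,0,0]],
    [0,[1.6,0,-1.2],[0,0,0]],
    [0,[2.4,0,-1.9],[0,0,0]],
    [0,[3.0,0,-2.4],[0,0,0]],
    [0,[0,0,0],[0,0,0]],
  ],
)

```text
clock: 9.65
position: [0.5692, -0.0879, 0.3502]
ee_rot: [-1.771, -1.637, -0.849]
force: [0.5, 0.1, -0.1]
width: 0.007
gripper_force: 0.0
```

```bash
python3 - <<'E'
from h import *
p,a=state()
from cell import arm
rel(p,a,[-20,0,340],0)
c=arm.get_image("scene")[60:360,120:420,::-1]; t=arm.get_image("top")[120:360,260:500,::-1]
cv2.imwrite("pics/s4.png",np.hstack([cv2.resize(c,(400,400)),cv2.resize(t,(400,400))]))
E
```

```text
t 9.65 box mm [ 57.6   1.  350.2] tool axes in box
 [[-0.632 -0.001 -0.775]
 [-0.006  1.     0.004]
 [ 0.775  0.007 -0.632]] 
F box [-0.1  0.5 -0.1] w 0.01 gf 0.0 q [ 1.07  0.68 -0.94  1.44 -0.35  1.4   0.22]
shift cm [ 4.11 -0.1   6.66]
turn [ 0.006 -0.887  0.004]
```

View pics/s4.png

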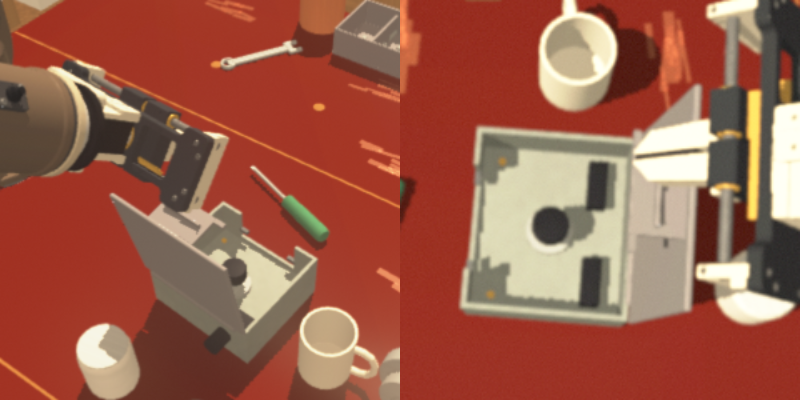

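The cover stands open, leaning back, and the fingers are clear of it. The black knob shows at (550,226) in this composite. Now I'll bring the tool vertical over the knob.

>>> send_rows(
  increments=[
    [9.1,[2.5,0,3.0],[0,0,0]],
    [9.1,[2.5,0,3.0],[0,0,0]],
    [9.1,[0,0,0],[0,-0.148,0]],
    [9.1,[0,0,0],[0,-0.148,0]],
    [9.1,[0,0,0],[0,-0.148,0]],
  ],
  force=40,
)

```text
clock: 10.25
position: [0.5741, -0.0123, 0.345]
ee_rot: [-2.068, -1.9, -0.461]
force: [0.6, 0.5, -0.7]
width: 0.392
gripper_force: 0.0
```

>>> send_rows(
  increments=[
    [9.1,[0,0,0],[0,-0.148,0]],
    [9.1,[0,0,0],[0,-0.148,0]],
    [9.1,[0,0,0],[0,-0.147,0]],
    [9.1,[0,0,0],[0,0,0]],
  ],
)

```text
clock: 10.65
position: [0.5735, -0.004, 0.346]
ee_rot: [2.298, 2.14, 0.0]
force: [0.6, 1.6, 1.0]
width: 0.74
gripper_force: 0.0
```

```bash
python3 - <<'E'
from h import *
p,a=state()
from cell import arm
c=arm.camera_params("top"); g=least_squares(lambda q:(proj(c,[q[0],q[1],.068])-(350,255.6)).ravel(),[.5,0]).x
print("knob box",RB.inv().apply([g[0]-B[0],g[1]-B[1],0]).round(4))
rel(p,a,[0,0,110],0); rel(p,a,[0,0,38])
w=arm.camera_params("wrist"); print(proj(w,B+RB.apply([0,0,.068])))
cv2.imwrite("pics/w5.png",arm.get_image("wrist")[:,:,::-1])
E
```

```text
t 10.65 box mm [-26.5  -1.7 346. ] tool axes in box
 [[-1.    -0.012  0.001]
 [-0.012  1.     0.001]
 [-0.001  0.001 -1.   ]] 
F box [-1.6  0.5  1. ] w 0.74 gf 0.0 q [ 0.43  0.37 -0.74  1.47  0.25  1.4  -0.39]
knob box [ 0.0006 -0.0035  0.    ]
shift cm [-2.63  0.11 23.6 ]
turn [0.001 0.001 0.012]
shift cm [-2.63  0.11 30.8 ]
[[322.8397414  224.71501396]]
```

View pics/w5.png

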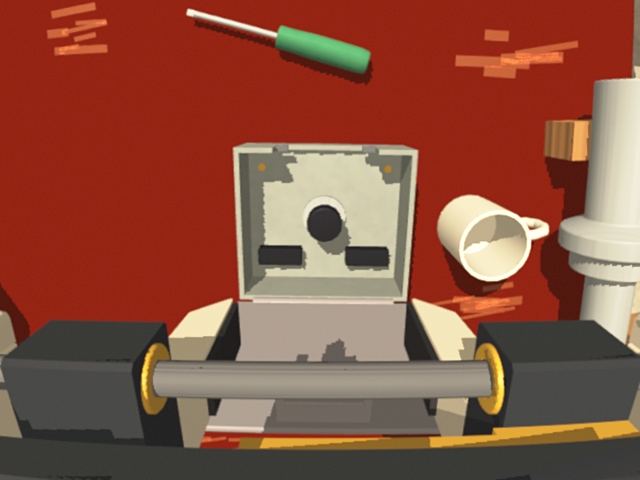

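The knob is centred at (323,223), as predicted. Two black blocks sit at (280,255) and (367,255), on the hinge side and outside the fingers' path. Descending with a slight tilt away from the open cover.

>>> send_rows(
  increments=[
    [7,[-2.8,0.15,0],[0,-0.12,0.01]],
    [7,[0.5,0,4.4],[0,0,0]],
    [7,[0.5,0,4.4],[0,0,0]],
    [7,[0.5,0,4.4],[0,0,0]],
    [7,[0,0,0],[0,0,0]],
  ],
)

```text
clock: 11.2
position: [0.5692, -0.043, 0.2059]
ee_rot: [2.269, 2.062, -0.147]
force: [-0.5, -0.8, 0.6]
width: 0.763
gripper_force: 0.0
```

```bash
python3 -c "
from h import *
p,a=state(); rel(p,a,[2,0,100]);rel(p,a,[2,0,38])"
```

```text
t 11.2 box mm [ 12.8  -2.7 205.9] tool axes in box
 [[-0.993  0.013  0.119]
 [ 0.012  1.    -0.013]
 [-0.119 -0.011 -0.993]] 
F box [ 0.8 -0.4  0.6] w 0.76 gf 0.0 q [ 0.38  0.47 -0.67  1.68  0.43  1.17 -0.53]
shift cm [ 2.33  0.38 10.39]
shift cm [ 3.07  0.45 16.54]
```

>>> send_rows(
  increments=[
    [7,[1.1,0.2,3.5],[0,0,0]],
    [7,[1.1,0.2,3.5],[0,0,0]],
    [7,[0.2,0,3.4],[0,0,0]],
    [7,[0.0,0,0],[0,0,0]],
  ],
)

```text
clock: 11.6
position: [0.5767, -0.0308, 0.1037]
ee_rot: [2.266, 2.06, -0.141]
force: [-0.5, -0.3, -0.4]
width: 0.764
gripper_force: 0.0
```

```bash
python3 -c "
from h import *
p,a=state(); rel(p,a,[2,-1,38])"
```

```text
t 11.6 box mm [ -0.    3.7 103.7] tool axes in box
 [[-0.993  0.012  0.119]
 [ 0.011  1.    -0.007]
 [-0.119 -0.006 -0.993]] 
F box [ 0.4 -0.5 -0.4] w 0.76 gf 0.0 q [ 0.32  0.58 -0.62  1.78  0.53  0.99 -0.65]
shift cm [ 0.57 -0.43  6.55]
```

>>> send_rows(
  increments=[
    [7,[0.2,-0.15,2.2],[0,0,0]],
    [7,[0.2,-0.15,2.2],[0,0,0]],
    [7,[0.2,-0.1,2.1],[0,0,0]],
    [7,[0,0,0],[0,0,0]],
    [3.2,[0,0,0],[0,0,0]],
  ],
)

```text
clock: 12.1
position: [0.576, -0.0306, 0.043]
ee_rot: [2.262, 2.058, -0.131]
force: [0.8, -0.1, 0.6]
width: 0.717
gripper_force: 0.0
```

>>> send_rows(
  increments=[
    [3.2,[0,0,0],[0,0,0]],
    [3.2,[0,0,0],[0,0,0]],
    [3.2,[0,0,0],[0,0,0]],
    [3.2,[0,0,0],[0,0,0]],
    [3.2,[0,0,0],[0,0,0]],
  ],
)

```text
clock: 12.6
position: [0.5743, -0.0301, 0.0415]
ee_rot: [2.261, 2.06, -0.134]
force: [-3.2, 0.6, 8.1]
width: 0.407
gripper_force: 40.0
```

```bash
python3 -c "
from h import *
p,a=state()"
```

```text
t 12.6 box mm [-0.5  1.3 41.5] tool axes in box
 [[-0.993  0.01   0.118]
 [ 0.01   1.    -0.001]
 [-0.118  0.    -0.993]] 
F box [-0.4 -3.2  8.1] w 0.41 gf 40.0 q [ 0.28  0.65 -0.58  1.84  0.61  0.87 -0.73]
```

>>> send_rows(
  increments=[
    [3.2,[0,0,-0.4],[0,0,0]],
    [3.2,[-0.05,0,-0.4],[0,0,0]],
    [3.2,[-0.05,0,-0.4],[0,0,0]],
    [3.2,[-0.05,0,-0.4],[0,0,0]],
    [3.2,[0,0,0],[0,0,0]],
  ],
  force=50,
)

```text
clock: 13.1
position: [0.5743, -0.03, 0.057]
ee_rot: [2.262, 2.06, -0.134]
force: [-0.3, -1.7, -9.8]
width: 0.407
gripper_force: 50.0
```

```bash
python3 -c "
from h import *
p,a=state()"
```

```text
t 13.1 box mm [-0.6  1.2 57. ] tool axes in box
 [[-0.993  0.01   0.118]
 [ 0.01   1.    -0.001]
 [-0.118 -0.    -0.993]] 
F box [ 1.7 -0.2 -9.8] w 0.41 gf 50.0 q [ 0.29  0.63 -0.59  1.83  0.59  0.9  -0.71]
```

>>> send_rows(
  increments=[
    [3.2,[0,0,-0.05],[0,0,0]],
    [3.2,[0,0,0],[0,0,0]],
    [3.2,[0,0,0],[0,0,0]],
    [3.2,[0,0,0],[0,0,0]],
    [3.2,[0,0,0],[0,0,0]],
  ],
)

```text
clock: 13.6
position: [0.5743, -0.03, 0.0571]
ee_rot: [2.261, 2.06, -0.134]
force: [-0.7, -3.4, -9.3]
width: 0.405
gripper_force: 50.0
```

>>> send_rows(
  increments=[
    [3.2,[0,0,0],[0,0,0]],
    [7,[0,0,0],[0,0,0]],
    [7,[0,0,0],[0,0,0]],
    [7,[0,0,0],[0,0,0]],
    [7,[0,0,0],[0,0,0]],
  ],
)

```text
clock: 14.1
position: [0.5754, -0.029, 0.058]
ee_rot: [2.26, 2.06, -0.13]
force: [0.0, 0.3, -0.2]
width: 0.703
gripper_force: 0.0
```

```bash
python3 -c "
from h import *
p,a=state()"
```

```text
t 14.1 box mm [-1.7  2.3 58. ] tool axes in box
 [[-0.993  0.009  0.117]
 [ 0.01   1.     0.001]
 [-0.117  0.002 -0.993]] 
F box [-0.3  0.  -0.2] w 0.7 gf 0.0 q [ 0.29  0.63 -0.59  1.83  0.59  0.9  -0.71]
```

>>> send_rows(
  increments=[
    [7,[-0.2,0,-2.0],[0,0,0]],
    [7,[-0.3,0,-3.5],[0,0,0]],
    [7,[-0.3,0,-4.0],[0,0,0]],
    [7,[0,0,-4.0],[0,0,0]],
    [7,[0,0,-4.0],[0,0,0]],
  ],
)

```text
clock: 14.6
position: [0.5757, -0.0166, 0.2341]
ee_rot: [2.261, 2.06, -0.132]
force: [-0.0, -0.0, -0.4]
width: 0.766
gripper_force: 0.0
```

>>> send_rows(
  increments=[
    [7,[2,0,-3.5],[0,0,0]],
    [7,[2,0,-3.5],[0,0,0]],
    [7,[2,0,-3.5],[0,0,0]],
    [7,[0,0,0],[0,0,0]],
    [7,[0,0,0],[0,0,0]],
  ],
)

```text
clock: 15.1
position: [0.5826, 0.0556, 0.33]
ee_rot: [2.259, 2.061, -0.13]
force: [0.7, -1.0, -0.2]
width: 0.764
gripper_force: 0.0
```

```bash
python3 - <<'E'
from h import *
p,a=state()
from cell import arm
c=arm.get_image("scene")[60:400,120:460,::-1]; t=arm.get_image("wrist")[:,:,::-1]
cv2.imwrite("pics/s6.png",np.hstack([cv2.resize(c,(350,350)),cv2.resize(t,(450,350))]))
E
```

```text
t 15.1 box mm [-86.6   2.4 330. ] tool axes in box
 [[-0.993  0.008  0.117]
 [ 0.008  1.     0.001]
 [-0.117  0.002 -0.993]] 
F box [ 0.9  0.8 -0.2] w 0.76 gf 0.0 q [ 0.23  0.41 -0.72  1.45  0.37  1.44 -0.6 ]
```

View pics/s6.png

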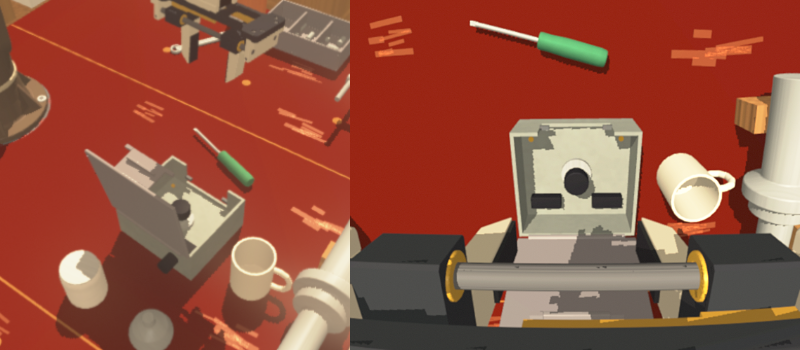

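The cover stands open, the knob at (577,181) is back down, the arm is clear, and the other things lie where they were. Handing in.

```bash
python3 -c "
from cell import arm
print(arm.sign_off())"
```

```text
the job is handed in; nothing more can be done
None
```

I handed the job in at about 15 s of the 64 s allowed: the cover is open and leaning back, the knob was pulled up about 15.6 mm against its stop, held for over 0.5 s and let go, and nothing else was moved as far as the camera views show; no verdict was returned.

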